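# Lift the green lid off its hinge pins and stand it in the rack

## Robot

A 6-joint arm with a two-finger parallel gripper is mounted at the origin on a cart in front of the work surface, level with it; the furniture and walls round the work are solid. World frame = base frame: x ahead of the robot, y to its left, z up, the work surface at z = 0. Lengths are in m, angles in rad, forces in N, time in s.
With the tool pointing down it reaches from about 0.275 to 0.75 m from the base axis. Payload 10.2 kg.
Tool frame: the origin (TCP) lies at the centre of the arm's flange, where the gripper is bolted on; the fingertips stand 166 mm ahead of it and the grasp point (between the pads) lies 147 mm ahead of it (bot.finger_overhang is the distance from the TCP to the fingertips, in m); z points along the fingers, y is the line along which they close (so a half turn about z gives the same grasp; the last joint's range is limited). The gripper opens to 88 mm and grips with 3 to 60 N. Pads are 18 mm wide; open, the fingers measure 123 mm over their backs; the gripper's body (75 mm by 187 mm) begins 45 mm behind the grasp point.
Start: joints at [0.995, 0.313, 1.498, -0, 1.331, -0.223], TCP at [0.181, 0.493, 0.405] pointing down, gripper open.
Joint ranges: [-2.94, 2.94], [-0.97, 2.17], [0.19, 2.56], [-1.23, 4.37], [0.02, 3.11], [-2.88, 2.88]. Speed limits (rad/s): [2.39, 2.39, 3.01, 3.14, 3.14, 3.14].

## Interface

Orientations are given as a unit quaternion [x, y, z, w].
In Python, from bench import bot gives the robot as it stands. The module is installed in compiled form; this text tells all that it offers.
- The arm moves only by the tool jog_arm, never from a script. Its argument "motion" is a list of rows, each a list of 7 numbers: the turn, a rotation vector about the tool's x, y, z in rad, then the shift along the tool's x, y, z in mm, then the opening, from 0 (shut) to 1 (fully open). In form: [[ax, ay, az, tx, ty, tz, claw], ...]. A call has 1 to 12 rows; each row shifts and turns the commanded pose from where the row before left it, along the tool's axes as they then stand; what a row does not reach is not made up. A row lasts 1/12 s, in which the tool goes at most 41.7 mm and 7.16 degrees, less where a joint would pass 70% of its speed; a pose out of reach is approached as far as the arm can. A call with a gripper value outside its range is refused whole. The fingers move at their own pace and stop on an object; "grip_force" is the grip in N (left out, the last holds). Time passes only in rows, so rows that do not move let the fingers close. It gives the time, the measured TCP pose, the force, the opening and the grip force at its end, in the units of the state.
- bot.sense(): the state, without advancing time (a new reading comes with each control period).
- bot.read_camera(name): name is "scene" or "top" or "wrist"; returns the picture (480x640x3 uint8, red, green, blue); there is no depth.
- bot.calibration(name): a dict with "intrinsics" (3x3 intrinsics, pixels), "rvec" (rotation vector, rad) and "tvec" (3), from world to camera coordinates, as OpenCV has them. Camera axes: x right, y down, z forward; pixel columns grow to the right and rows downward; lengths in m; the calibration is good to about 2 mm. A picture is of the moment at which its call begins: read the wrist's pose just before it. calibration takes no time and is no camera call; for the wrist camera it gives the pose at the moment of the call.
- bot.sign_off(): hands the job in; it is judged then, once.
Trained networks look in the newest picture that a camera, given by its name, has taken for a name from the list of things; names that differ only in an ending like _2 or _b are one class to them, and where a whole thing is asked for, a point or a joint stands for the part that bears it (a point fixed in the world has none). Each returns a list of dicts, best first, with "p" (0 to 1); they miss things now and then, are a little off and sometimes report something else, mostly with a low value. They report only what shows in the picture. A call takes as long as a camera call. They do not tell look-alikes from the thing itself.
- bot.silhouettes(target, camera): "pixels" (480x640 bool, what is visible of it).
- bot.place_of(target, camera): "at" ([x, y, z] in m, in world coordinates, good to about 4 mm: a listed point, or the origin of a listed thing).
The state is a dict: "time_s": time; "qpos": joint angles; "joint_velocities": joint speeds; "joint_efforts": joint torques, N m; "tool_pos": TCP position; "eef_rot": TCP orientation; "ft_force": force on the tool from outside, world axes, zero at the start; "ft_torque": the same for the moment, N m; "grip_width": opening from 0.0 (shut) to 1.0 (fully open); "finger_force": force on a finger pad.
Only numpy, scipy, OpenCV 4.12 (cv2) and the standard library are available. Lean on these libraries where they do the work, as an engineer would, in place of code of your own. Each camera call takes 0.05 s, during which the arm holds its last target. There are 200 camera calls.

## Task

Two dip-cup boxes with hinged lift-off lids stand on the takeaway counter. Swing the green lid up by its bar handle until it stands upright on its hinge, lift it straight up off the pins, and stand it upright in the slot of the wire lid rack, handle up and about centred, right down on the wooden base, then let go. Leave the orange lid as it is.

Things in the scene. Friction and masses are not known exactly. Their poses are not given: they have to be found in the camera images.
- green_grip (a point): Middle of the green lid's handle: round steel bar 12 mm thick, 100 mm clear, along y, 55 mm off the lid's front edge (open gap), free to turn in the fingers. x: from handle to hinge; z: out of the upper face. Plate 138x168x8 mm, 0.22 kg. Along x: hinge axis at 203 mm, end of the open hinge forks (20 mm thick; the lid's foot when upright) at 211 mm. It does not stay up unheld.
- green_box: Fixed white box under the green lid, 130x160x75 mm. Origin: centre of underside; x from front (handle) to hinge. Hinge axis along y at x 79, z 79 mm: two 8 mm pins, 2 mm loose in forks that open downward when the lid is upright; it is off once 15 mm up. Bar: x -124, z 79 mm when shut; x 79, z 280-282 mm when upright on the pins.
- lid_rack: Fixed lid rack: wooden base 110x170x12 mm, a wire fence each side of one slot along y through the origin (centre of underside). Slot 28 mm wide up to 92 mm above the counter, flaring to 68 mm at the top wires, 112 mm above it. With the lid standing in it the bar is 223 mm above the counter. The lid may face either way.
- orange_grip (a point): Middle of the handle of the orange lid, shut on the other, equal box (89 mm high at its hinge). Must stay as it is. Axes as for green_grip.
Not all that is in view belongs to the job. What is shaped like the lid_rack but yellow is not meant.

How it is judged:
On the way, in this order (a step that is already met when the one before it is completed fails the run):
1. the green lid stands upright (within 20 degrees) on its hinge pins (angle between green_grip's own z axis and vertical between 1.22 and 1.92 rad and x of green_grip in the frame of green_box between 0.009 and 0.149 m and z of green_grip in the frame of green_box between 0.26 and 0.292 m), for 0.1 s.
2. the green lid has been lifted up off the pins: upright (within 20 degrees), at least 18 mm up, handle still within 70 mm of over the hinge (angle between green_grip's own z axis and vertical between 1.22 and 1.92 rad and x of green_grip in the frame of green_box between 0.009 and 0.149 m and z of green_grip in the frame of green_box above 0.3 m).
At the end, for the whole second after the job is handed in: Green lid in the rack's slot, handle up, within 17 degrees of upright; handle within 30 mm of the rack's middle along the slot, 60 mm across it, 213 to 235 mm above the counter (223 when down on the base); orange lid's handle within 15 mm of its start (angle between green_grip's own z axis and vertical between 1.27 and 1.87 rad and x of green_grip in the frame of lid_rack between -0.06 and 0.06 m and y of green_grip in the frame of lid_rack between -0.03 and 0.03 m and z of green_grip in the frame of lid_rack between 0.213 and 0.235 m and distance of orange_grip from where it was at the start of the episode below 0.015 m); the robot touches nothing.
It fails at once if the orange lid's handle moved by more than 15 mm (distance of orange_grip from where it was at the start of the episode above 0.015 m).
It also fails if it takes over 48 s, if anything falls off the work surface, if the arm or the gripper's body presses on something with over 40 N, if the wrist force passes 120 N, or if a joint passes its speed limit or range.

## Working session

There is one attempt and no reset: what is moved stays moved. The work goes in short steps, Python scripts to look and compute and a tool call to move; the robot and the scene stay as the last step left them, time stands still between calls to the robot, and variables do not carry over. Pictures are saved under pics/ and viewed, at most 11 in all, crops included, and the job is handed in when it is done.

Besides the shell and the picture viewer there is one more tool, called after "Request:" by a JSON object that holds its "method" and its "body". jog_arm: Moves the arm, as the interface text tells. Its arguments: {"type":"object","properties":{"motion":{"type":"array","items":{"type":"array","items":{"type":"number"}}},"grip_force":{"type":"number"}},"required":["motion"]}

```bash
mkdir -p pics; python3 - <<'E'
from bench import bot
import cv2,numpy as np
s=bot.sense();print(s['time_s'],s['tool_pos'],s['eef_rot'])
ims=[]
for c in('scene','top'):
    im=bot.read_camera(c);ims.append(im)
    cv2.imwrite(f'pics/{c}0.png',im[:,:,::-1])
    for t in('green_grip','green_box','lid_rack','orange_grip'):
        for d in bot.place_of(t,c):print(c,t,round(d['p'],2),np.round(d['at'],3))
E
```

```text
0.0 [0.18138447 0.49263307 0.40416327] [ 1.75476193e-01  9.84483471e-01 -5.88966770e-04 -2.34361736e-04]
scene green_grip 0.87 [ 0.45  -0.259  0.082]
scene green_box 0.74 [ 0.57  -0.257  0.002]
scene lid_rack 0.72 [ 0.396  0.592 -0.001]
scene lid_rack 0.58 [0.554 0.228 0.002]
scene orange_grip 0.97 [ 0.426 -0.037  0.081]
top green_grip 0.8 [ 0.452 -0.262  0.079]
top lid_rack 0.96 [0.556 0.23  0.002]
top lid_rack 0.64 [ 0.399  0.591 -0.005]
top lid_rack 0.22 [ 0.452 -0.263  0.082]
top orange_grip 0.96 [ 0.433 -0.037  0.081]
```

View pics/scene0.png

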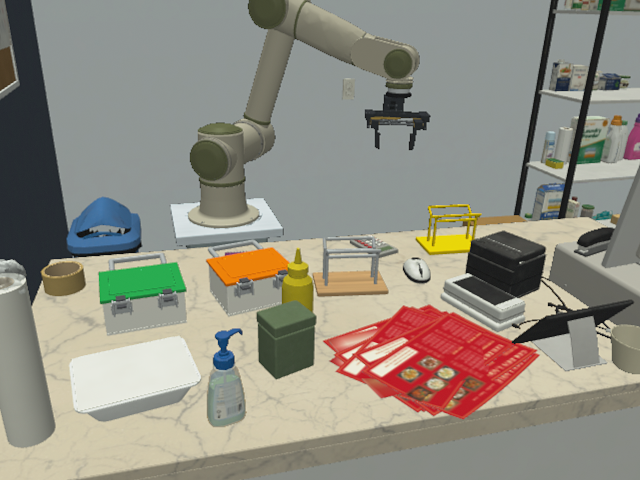

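View pics/top0.png

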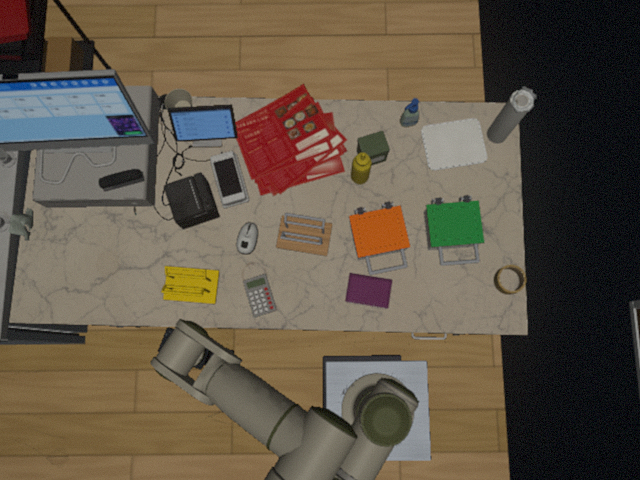

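Scene view: green lid box at (142,295), its handle at (140,262). Orange box is at (250,275). There are two rack-shaped things: the grey wire rack on a wooden base, scene (350,265) / top (304,234), and a yellow one, scene (450,230) / top (190,284). The grey one on wood at about (0.555, 0.229) fits, because yellow is ruled out. Next I measure yaws and confirm in one crop.

```bash
cat > h.py <<'E'
from bench import bot
import cv2,numpy as np
def plane(uv,cam,z,cal=None):
    c=cal or bot.calibration(cam)
    R=cv2.Rodrigues(np.array(c['rvec'],float))[0];t=np.array(c['tvec'],float).ravel()
    d=np.c_[np.array(uv,float).reshape(-1,2),np.ones(len(np.array(uv).reshape(-1,2)))]@np.linalg.inv(np.array(c['intrinsics'])).T@R
    o=-R.T@t
    return (o+d*((z-o[2])/d[:,2])[:,None])[:,:2]
def rect(mask,cam,z,cal=None):
    n,l,st,_=cv2.connectedComponentsWithStats(mask.astype(np.uint8))
    k=1+np.argmax(st[1:,4]); v,u=np.nonzero(l==k)
    P=plane(np.c_[u,v],cam,z,cal).astype(np.float32)*1000
    return cv2.minAreaRect(P)
E
python3 - <<'E'
from h import *
im=bot.read_camera('top');hsv=cv2.cvtColor(im,cv2.COLOR_RGB2HSV)
g=(hsv[...,0]>50)&(hsv[...,0]<75)&(hsv[...,1]>150)
g[:180]=0
print('green',rect(g,'top',.083))
o=(hsv[...,0]<14)&(hsv[...,1]>200);o[:200]=0;o[:,:340]=0;o[260:]=0;o[:,415:]=0
print('orange',rect(o,'top',.083))
for d in bot.silhouettes('lid_rack','top'):
    v,u=np.nonzero(d['pixels']);print(d['p'],u.min(),u.max(),v.min(),v.max())
    if 270<u.mean()<340: print('rack sil',rect(d['pixels'],'top',.012))
w=(hsv[...,0]<22)&(hsv[...,1]>75);m=np.zeros_like(w);m[205:262,268:340]=w[205:262,268:340]
m=cv2.morphologyEx(m.astype(np.uint8),cv2.MORPH_CLOSE,np.ones((9,9)))
print('wood',rect(m,'top',.012),m.sum())
a=cv2.resize(im[200:310,150:350],None,fx=2,fy=2);b=cv2.resize(im[190:300,335:535],None,fx=2,fy=2)
cv2.imwrite('pics/c.png',cv2.resize(np.hstack([a,b]),(800,220))[:,:,::-1])
E
```

```text
green ((572.6746826171875, -249.54559326171875), (133.60560607910156, 164.4168701171875), 3.8152081966400146)
orange ((550.4583740234375, -11.223968505859375), (133.81646728515625, 163.9898681640625), 11.056774139404297)
0.73 162 218 266 303
0.69 276 330 214 255
rack sil ((558.9022827148438, 228.5830078125), (169.37069702148438, 121.00728607177734), 80.21963500976562)
wood ((555.1786499023438, 228.06637573242188), (169.40049743652344, 110.47264099121094), 80.00151062011719) 1708
```

View pics/c.png

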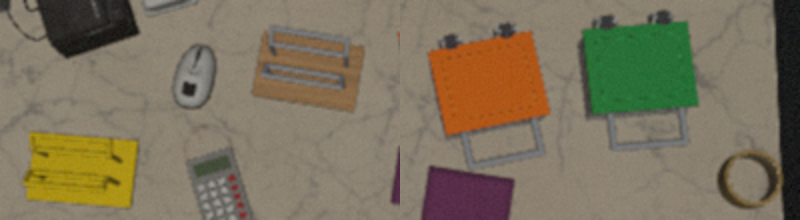

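The crop confirms it: the wooden-base grey rack is at (308,68) and the yellow look-alike at (80,168). The green lid is at (640,68) with its handle at (648,145), left of the tape ring. Box yaw is +3.8°, rack x axis −10°. I'll turn the tool so its y axis lies along box x, then travel.

Request:
{"method": "jog_arm", "body": {"motion": [[0, 0, 0.1152, 0, 0, 0, 0.45], [0, 0, 0.1152, 0, 0, 0, 0.45], [0, 0, 0.1152, 0, 0, 0, 0.45], [0, 0, 0.1152, 0, 0, 0, 0.45], [0, 0, 0.1152, 0, 0, 0, 0.45], [0, 0, 0.1152, 0, 0, 0, 0.45], [0, 0, 0.1152, 0, 0, 0, 0.45], [0, 0, 0.1152, 0, 0, 0, 0.45], [0, 0, 0.1152, 0, 0, 0, 0.45], [0, 0, 0.1152, 0, 0, 0, 0.45]], "grip_force": 20}}

```text
time_s: 1.43
tool_pos: [0.1814, 0.4927, 0.4047]
eef_rot: [0.685, 0.728, -0.0, 0.0]
ft_force: [-0.0, 0.5, 0.6]
grip_width: 0.448
finger_force: 0.0
```

Request:
{"method": "jog_arm", "body": {"motion": [[0, 0, 0, -32, 9.1, 0, 0.45], [0, 0, 0, -32, 9.1, 0, 0.45], [0, 0, 0, -32, 9.1, 0, 0.45], [0, 0, 0, -32, 9.1, 0, 0.45], [0, 0, 0, -32, 9.1, 0, 0.45], [0, 0, 0, -32, 9.1, 0, 0.45], [0, 0, 0, -32, 9.1, 0, 0.45], [0, 0, 0, -32, 9.1, 0, 0.45], [0, 0, 0, -32, 9.1, 0, 0.45], [0, 0, 0, -32, 9.1, 0, 0.45], [0, 0, 0, -32, 9.1, 0, 0.45], [0, 0, 0, -32, 9.1, 0, 0.45]]}}

```text
time_s: 2.43
tool_pos: [0.3157, 0.1152, 0.405]
eef_rot: [0.683, 0.73, 0.0, 0.0]
ft_force: [0.3, 1.5, -0.4]
grip_width: 0.451
finger_force: 0.0
```

Request:
{"method": "jog_arm", "body": {"motion": [[0, 0, 0, -32, 9.1, 0, 0.45], [0, 0, 0, -32, 9.1, 0, 0.45], [0, 0, 0, -32, 9.1, 0, 0.45], [0, 0, 0, -32, 9.1, 0, 0.45], [0, 0, 0, -32, 9.1, 0, 0.45], [0, 0, 0, -32, 9.1, 0, 0.45], [0, 0, 0, -32, 9.1, 0, 0.45], [0, 0, 0, -32, 9.1, 0, 0.45], [0, 0, 0, -32, 9.1, 0, 0.45], [0, 0, 0, -32, 9.1, 0, 0.45], [0, 0, 0, -32, 9.1, 0, 0.45], [0, 0, 0, -32, 9.1, 0, 0.45]]}}

```text
time_s: 3.43
tool_pos: [0.4502, -0.2609, 0.4047]
eef_rot: [0.684, 0.73, 0.0, 0.0]
ft_force: [0.6, -0.2, -0.0]
grip_width: 0.452
finger_force: 0.0
```

Request:
{"method": "jog_arm", "body": {"motion": [[0, 0, 0, 0, 0, 30, 0.45], [0, 0, 0, 0, 0, 30, 0.45], [0, 0, 0, 0, 0, 10, 0.45], [0, 0, 0, 0, 0, 0, 0.45], [0, 0, 0, 0, 0, 0, 0.45]]}}

```text
time_s: 3.85
tool_pos: [0.4502, -0.2592, 0.3357]
eef_rot: [0.683, 0.73, 0.0, 0.0]
ft_force: [-0.7, -0.1, 0.7]
grip_width: 0.45
finger_force: 0.0
```

```bash
python3 - <<'E'
from h import *
s=bot.sense();print(s['time_s'],s['tool_pos'],s['eef_rot'],s['grip_width'])
c=bot.calibration('wrist');im=bot.read_camera('wrist');cv2.imwrite('pics/w1.png',im[:,:,::-1])
for d in bot.place_of('green_grip','wrist'):print(d)
R=cv2.Rodrigues(np.array(c['rvec']))[0]; print(-R.T@c['tvec'])
hsv=cv2.cvtColor(im,cv2.COLOR_RGB2HSV)
g=(hsv[...,0]>50)&(hsv[...,0]<75)&(hsv[...,1]>150)
print(rect(g,'wrist',.083,c))
# bar projected
K=np.array(c['intrinsics'])
for y in(-.309,-.259,-.209):
    p=cv2.projectPoints(np.array([[[.450,y,.079]]]),np.array(c['rvec']),np.array(c['tvec']),K,None)[0];print(y,p.ravel())
E
```

```text
3.85 [ 0.45018699 -0.25921511  0.33567276] [6.83283671e-01 7.30152946e-01 2.07017033e-05 3.15818673e-04] 0.4498431699469088
{'at': [0.4486, -0.2579, 0.0814], 'p': 0.57}
[ 0.44557137 -0.18360488  0.31713534]
((573.8342895507812, -250.79849243164062), (138.38031005859375, 163.7296905517578), 4.083438396453857)
-0.309 [315.48439083 317.50760082]
-0.259 [320.69642678 241.53521698]
-0.209 [326.55305667 156.16701586]
```

View pics/w1.png

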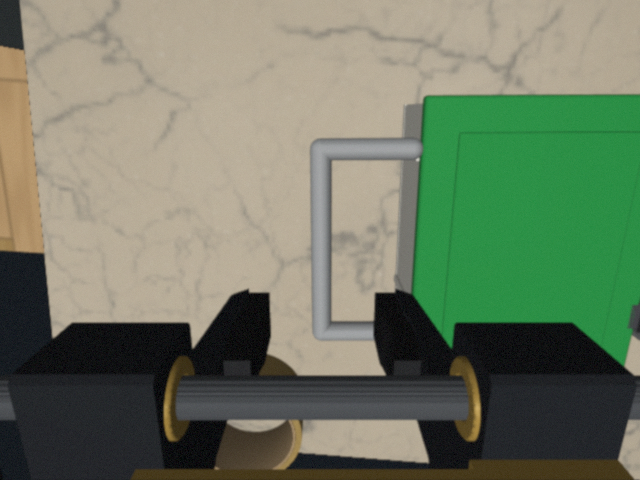

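The wrist view shows the bar vertical at column 321, rows 148–330 with its middle at 239. That matches my projection (321,241), so I descend 110 mm and close.

Request:
{"method": "jog_arm", "body": {"motion": [[0, 0, 0, 0, -0.5, 20, 0.45], [0, 0, 0, 0, -0.5, 20, 0.45], [0, 0, 0, 0, 0, 20, 0.45], [0, 0, 0, 0, 0, 20, 0.45], [0, 0, 0, 0, 0, 15, 0.45], [0, 0, 0, 0, 0, 10, 0.45], [0, 0, 0, 0, 0, 5, 0.45], [0, 0, 0, 0, 0, 0, 0.45]]}}

```text
time_s: 4.62
tool_pos: [0.4492, -0.2594, 0.2249]
eef_rot: [0.683, 0.73, -0.0, 0.0]
ft_force: [-0.0, 0.1, 0.2]
grip_width: 0.45
finger_force: 0.0
```

Request:
{"method": "jog_arm", "body": {"motion": [[0, 0, 0, 0, 0, 0, 0], [0, 0, 0, 0, 0, 0, 0], [0, 0, 0, 0, 0, 0, 0], [0, 0, 0, 0, 0, 0, 0], [0, 0, 0, 0, 0, 0, 0], [0, 0, 0, 0, 0, 0, 0]], "grip_force": 15}}

```text
time_s: 5.12
tool_pos: [0.4491, -0.2594, 0.2251]
eef_rot: [0.683, 0.73, 0.0, 0.0]
ft_force: [-0.7, -0.3, 2.6]
grip_width: 0.124
finger_force: 14.6
```

Request:
{"method": "jog_arm", "body": {"motion": [[0, 0, 0, 0, 0.8, -17.7, 0], [0, 0, 0, 0, 2.3, -17.6, 0], [0, 0, 0, 0, 3.8, -17.3, 0], [0, 0, 0, 0, 5.3, -16.9, 0], [0, 0, 0, 0, 6.8, -16.4, 0], [0, 0, 0, 0, 8.2, -15.7, 0], [0, 0, 0, 0, 0, 0, 0]]}}

```text
time_s: 5.7
tool_pos: [0.4775, -0.2574, 0.3288]
eef_rot: [0.683, 0.73, 0.001, 0.003]
ft_force: [1.4, -1.0, -2.8]
grip_width: 0.111
finger_force: 15.0
```

Request:
{"method": "jog_arm", "body": {"motion": [[0, 0, 0, 0, 9.5, -14.9, 0], [0, 0, 0, 0, 10.8, -14.0, 0], [0, 0, 0, 0, 12.0, -13.1, 0], [0, 0, 0, 0, 13.1, -12.0, 0], [0, 0, 0, 0, 14.0, -10.8, 0], [0, 0, 0, 0, 14.9, -9.5, 0], [0, 0, 0, 0, 0, 0, 0]]}}

```text
time_s: 6.28
tool_pos: [0.5516, -0.2523, 0.4014]
eef_rot: [0.683, 0.73, 0.0, 0.001]
ft_force: [0.8, -0.3, -2.7]
grip_width: 0.101
finger_force: 15.1
```

The grip width is shrinking (0.124 → 0.101), so I check whether the bar is slipping in the pads.

```bash
python3 - <<'E'
from h import *
im=bot.read_camera('wrist');cv2.imwrite('pics/w2.png',im[:,:,::-1])
for cam in('scene','top','wrist'):
    if cam!='wrist': i2=bot.read_camera(cam)
    for d in bot.place_of('green_grip',cam):print(cam,d)
E
```

```text
scene {'at': [0.5515, -0.252, 0.264], 'p': 0.87}
wrist {'at': [0.5498, -0.2517, 0.262], 'p': 0.92}
```

View pics/w2.png

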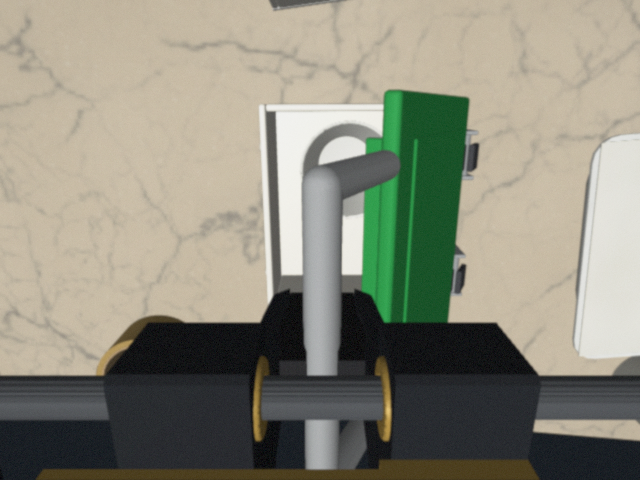

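The bar at column 322 sits fully between the pads, and the lid is up about 60° with the box open beneath it. The hold is good, so I finish the swing.

Request:
{"method": "jog_arm", "body": {"motion": [[0, 0, 0, 0, 15.7, -8.2, 0], [0, 0, 0, 0, 16.4, -6.8, 0], [0, 0, 0, 0, 16.9, -5.3, 0], [0, 0, 0, 0, 17.3, -3.8, 0], [0, 0, 0, 0, 17.6, -2.3, 0], [0, 0, 0, 0, 17.7, -0.8, 0], [0, 0, 0, 0, 0, 0, 0], [0, 0, 0, 0, 0, 0, 0], [0, 0, 0, 0, 0, 0, 0], [0, 0, 0, 0, 0, 0, 0]]}}

```text
time_s: 7.42
tool_pos: [0.6509, -0.2462, 0.428]
eef_rot: [0.684, 0.73, -0.0, -0.0]
ft_force: [0.1, -0.4, -3.4]
grip_width: 0.097
finger_force: 15.2
```

```bash
python3 - <<'E'
from h import *
im=bot.read_camera('scene');cv2.imwrite('pics/s2.png',cv2.resize(im[120:380,40:360],(640,520))[:,:,::-1])
for d in bot.place_of('green_grip','scene'):print(d)
im=bot.read_camera('wrist')
for d in bot.place_of('green_grip','wrist'):print(d)
print(bot.sense()['qpos'])
E
```

```text
{'at': [0.6539, -0.2481, 0.2905], 'p': 0.56}
{'at': [0.6488, -0.242, 0.2886], 'p': 0.74}
[-5.29089963e-01  7.14617795e-01  8.15509916e-01 -5.79708489e-05
  1.61129497e+00 -5.94709928e-01]
```

View pics/s2.png

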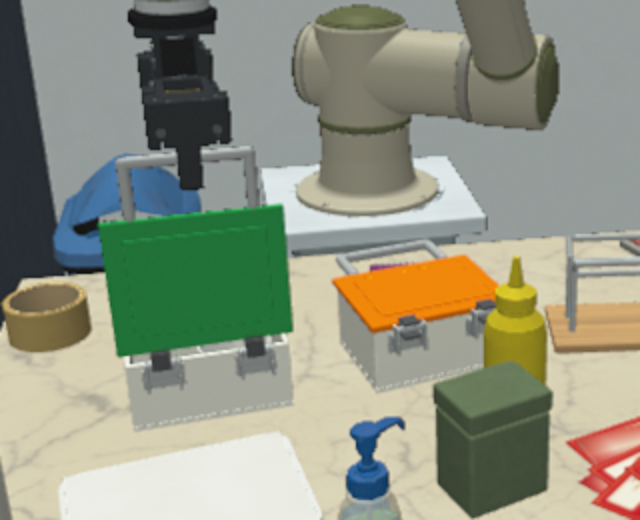

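The lid stands upright on its forks over the hinge at (207,355), held by its bar. I settle 2 mm down to be sure it rests on the pins, then lift straight up.

Request:
{"method": "jog_arm", "body": {"motion": [[0, 0, 0, 0, 0, 2, 0], [0, 0, 0, 0, 0, 0, 0], [0, 0, 0, 0, 0, 0, 0], [0, 0, 0, 0, 0, 0, 0]]}}

```text
time_s: 7.95
tool_pos: [0.6516, -0.2459, 0.4258]
eef_rot: [0.683, 0.73, -0.0, -0.0]
ft_force: [0.8, 0.7, -1.6]
grip_width: 0.094
finger_force: 15.2
```

Request:
{"method": "jog_arm", "body": {"motion": [[0, 0, 0, 0, 0, -5, 0], [0, 0, 0, 0, 0, -8, 0], [0, 0, 0, 0, 0, -10, 0], [0, 0, 0, 0, 0, -10, 0], [0, 0, 0, 0, 0, -12, 0], [0, 0, 0, 0, 0, -12, 0], [0, 0, 0, 0, 0, -12, 0], [0, 0, 0, 0, 0, -10, 0], [0, 0, 0, 0, 0, -5, 0], [0, 0, 0, 0, 0, 0, 0]]}}

```text
time_s: 8.78
tool_pos: [0.6514, -0.2457, 0.5119]
eef_rot: [0.683, 0.73, 0.0, 0.002]
ft_force: [0.3, -0.0, -2.8]
grip_width: 0.098
finger_force: 15.2
```

```bash
python3 - <<'E'
from h import *
bot.read_camera('scene')
for d in bot.place_of('green_grip','scene'):print(d)
c=bot.calibration('wrist');im=bot.read_camera('wrist')
for d in bot.place_of('green_grip','wrist'):print(d)
cv2.imwrite('pics/w3.png',im[:,:,::-1])
E
```

```text
{'at': [0.6547, -0.2456, 0.3742], 'p': 0.58}
{'at': [0.6494, -0.2464, 0.3713], 'p': 0.97}
```

View pics/w3.png

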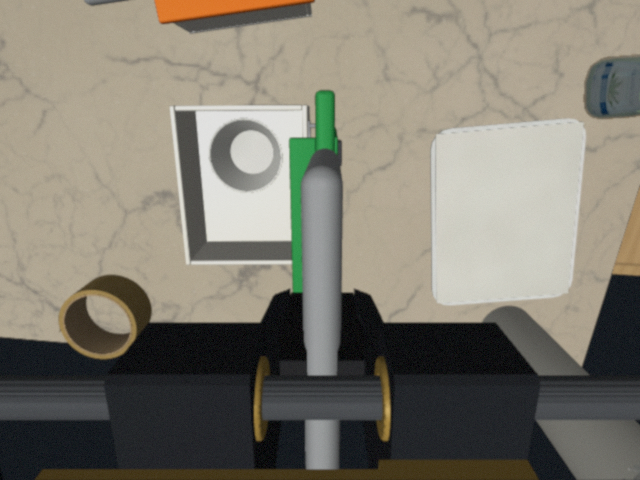

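The lid hangs vertically, edge-on at (322,200), clear of the box. Now I turn to the rack's yaw and carry it over.

Request:
{"method": "jog_arm", "body": {"motion": [[0, 0, 0.06, 0, 0, 0, 0], [0, 0, 0.06, 0, 0, 0, 0], [0, 0, 0.06, 0, 0, 0, 0], [0, 0, 0.061, 0, 0, 0, 0], [0, 0, 0, 8, -3, 0, 0], [0, 0, 0, 16, -6, 0, 0], [0, 0, 0, 24, -9, 0, 0], [0, 0, 0, 24, -9, 0, 0], [0, 0, 0, 24, -9, 0, 0], [0, 0, 0, 24, -9, 0, 0], [0, 0, 0, 24, -9, 0, 0], [0, 0, 0, 24, -9, 0, 0]]}}

```text
time_s: 9.98
tool_pos: [0.6184, -0.0683, 0.5094]
eef_rot: [0.766, 0.643, -0.0, -0.0]
ft_force: [0.1, 0.9, -2.3]
grip_width: 0.094
finger_force: 15.2
```

Request:
{"method": "jog_arm", "body": {"motion": [[0, 0, 0, 24, -9, 0, 0], [0, 0, 0, 24, -9, 0, 0], [0, 0, 0, 24, -9, 0, 0], [0, 0, 0, 24, -9, 0, 0], [0, 0, 0, 24, -9, 0, 0], [0, 0, 0, 24, -10, 0, 0], [0, 0, 0, 24, -10, 0, 0], [0, 0, 0, 24, -10, 0, 0], [0, 0, 0, 24, -10, 0, 0], [0, 0, 0, 24, -10, 0, 0], [0, 0, 0, 16, -6, 0, 0], [0, 0, 0, 10, -4, 0, 0]]}}

```text
time_s: 10.98
tool_pos: [0.5611, 0.2125, 0.5095]
eef_rot: [0.766, 0.643, -0.0, -0.0]
ft_force: [-0.4, -0.0, -2.7]
grip_width: 0.099
finger_force: 15.2
```

Request:
{"method": "jog_arm", "body": {"motion": [[0, 0, 0, 0, 0, 0, 0], [0, 0, 0, 0, 0, 0, 0], [0, 0, 0, 0, 0, 0, 0], [0, 0, 0, 0, 0, 0, 0], [0, 0, 0, 0, 0, 0, 0], [0, 0, 0, 0, 0, 0, 0]]}}

```text
time_s: 11.48
tool_pos: [0.562, 0.2101, 0.5098]
eef_rot: [0.766, 0.642, -0.0, 0.0]
ft_force: [-0.5, 0.1, -3.5]
grip_width: 0.097
finger_force: 15.2
```

```bash
python3 - <<'E'
from h import *
from scipy.spatial.transform import Rotation as Ro
s=bot.sense();p=np.array(s['tool_pos']);R=Ro.from_quat(s['eef_rot']).as_matrix()
c=bot.calibration('wrist');im=bot.read_camera('wrist');cv2.imwrite('pics/w4.png',im[:,:,::-1])
for t in('lid_rack','green_grip'):
    for d in bot.place_of(t,'wrist'):print(t,d)
hsv=cv2.cvtColor(im,cv2.COLOR_RGB2HSV)
print('yaw y',np.degrees(np.arctan2(R[1,1],R[0,1])),p)
print('to rack, tool mm',R.T@(np.array([.555,.228,0])-p)*1000)
K=np.array(c['intrinsics']);a=np.radians(-10);ex=np.array([np.cos(a),np.sin(a),0]);ey=np.array([-np.sin(a),np.cos(a),0])
for X,Y,Z in((0,85,12),(55,85,12),(-55,85,12),(34,80,112),(-34,80,112)):
    w=np.array([.555,.228,0])+(X*ex+Y*ey)/1000+[0,0,Z/1000]
    print(X,Y,Z,cv2.projectPoints(w.reshape(1,1,3),np.array(c['rvec']),np.array(c['tvec']),K,None)[0].ravel().round())
E
```

```text
green_grip {'at': [0.5576, 0.2113, 0.3728], 'p': 0.72}
yaw y -10.079635009101052 [0.5619764  0.21005499 0.50982131]
to rack, tool mm [ 16.49060795 -10.00581346 509.81997804]
0 85 12 [312.  83.]
55 85 12 [364.  83.]
-55 85 12 [261.  83.]
34 80 112 [350.  83.]
-34 80 112 [269.  83.]
```

View pics/w4.png

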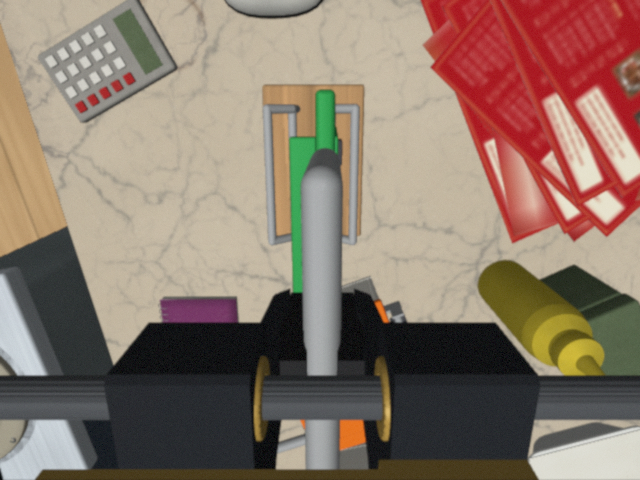

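Projected base corners (261,83) and (364,83) match the seen (263,85) and (364,85), so the rack pose holds. The green patch at columns 290–315 could mean a small lid tilt, so I check that.

```bash
python3 - <<'E'
from h import *
from scipy.spatial.transform import Rotation as Ro
s=bot.sense();p=np.array(s['tool_pos']);R=Ro.from_quat(s['eef_rot']).as_matrix()
c=bot.calibration('wrist');K=np.array(c['intrinsics'])
for g in (.140,.147):
  for t in(-8,-4,0,4,8):
    a=np.radians(t);o=[]
    for d in(55,193):
        for n in(-4,4):
            w=p+R@(np.array([84,n*np.cos(a)+d*np.sin(a),g*1000+d*np.cos(a)-n*np.sin(a)])/1000)
            o.append(cv2.projectPoints(w.reshape(1,1,3),np.array(c['rvec']),np.array(c['tvec']),K,None)[0].ravel().round())
    print(g,t,np.array(o).tolist())
im=bot.read_camera('scene');cv2.imwrite('pics/s3.png',cv2.resize(im[110:310,240:480],(720,600))[:,:,::-1])
E
```

```text
0.14 -8 [[292.0, 86.0], [312.0, 87.0], [278.0, 96.0], [289.0, 96.0]]
0.14 -4 [[301.0, 87.0], [322.0, 87.0], [297.0, 96.0], [308.0, 96.0]]
0.14 0 [[311.0, 87.0], [331.0, 87.0], [316.0, 96.0], [327.0, 96.0]]
0.14 4 [[321.0, 87.0], [341.0, 87.0], [335.0, 96.0], [346.0, 96.0]]
0.14 8 [[331.0, 87.0], [351.0, 86.0], [354.0, 96.0], [365.0, 96.0]]
0.147 -8 [[293.0, 87.0], [312.0, 87.0], [278.0, 96.0], [290.0, 96.0]]
0.147 -4 [[302.0, 87.0], [322.0, 87.0], [297.0, 96.0], [308.0, 96.0]]
0.147 0 [[311.0, 87.0], [331.0, 87.0], [316.0, 96.0], [327.0, 96.0]]
0.147 4 [[321.0, 87.0], [340.0, 87.0], [335.0, 96.0], [346.0, 96.0]]
0.147 8 [[330.0, 87.0], [350.0, 87.0], [353.0, 96.0], [364.0, 96.0]]
```

View pics/s3.png

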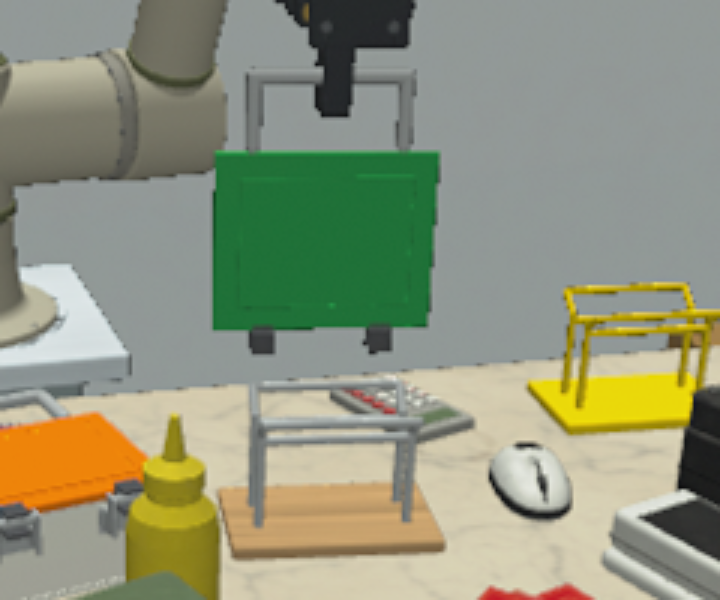

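The lid hangs within about 2° of vertical, its foot (262–378,340) right over the rack at (330,390). The patch was its inner lip. I shift 16.5 mm along the slot and 14 mm across, which allows for the small foot offset, then go down in stages.

Request:
{"method": "jog_arm", "body": {"motion": [[0, 0, 0, 6, -5, 0, 0], [0, 0, 0, 6, -5, 0, 0], [0, 0, 0, 4.5, -4, 0, 0], [0, 0, 0, 0, 0, 5, 0], [0, 0, 0, 0, 0, 10, 0], [0, 0, 0, 0, 0, 10, 0], [0, 0, 0, 0, 0, 10, 0], [0, 0, 0, 0, 0, 5, 0], [0, 0, 0, 0, 0, 0, 0], [0, 0, 0, 0, 0, 0, 0]]}}

```text
time_s: 12.52
tool_pos: [0.551, 0.2292, 0.4696]
eef_rot: [0.766, 0.643, -0.0, -0.0]
ft_force: [0.2, 0.4, -1.9]
grip_width: 0.095
finger_force: 15.2
```

Request:
{"method": "jog_arm", "body": {"motion": [[0, 0, 0, 0, 0, 5, 0], [0, 0, 0, 0, 0, 5, 0], [0, 0, 0, 0, 0, 5, 0], [0, 0, 0, 0, 0, 5, 0], [0, 0, 0, 0, 0, 5, 0], [0, 0, 0, 0, 0, 5, 0], [0, 0, 0, 0, 0, 5, 0], [0, 0, 0, 0, 0, 5, 0], [0, 0, 0, 0, 0, 0, 0]]}}

```text
time_s: 13.27
tool_pos: [0.5509, 0.2294, 0.4286]
eef_rot: [0.766, 0.643, -0.001, -0.0]
ft_force: [0.1, 0.2, -3.3]
grip_width: 0.102
finger_force: 15.2
```

```bash
python3 - <<'E'
from h import *
im=bot.read_camera('wrist')
for d in bot.place_of('green_grip','wrist'):print(d)
i2=bot.read_camera('scene')
for d in bot.place_of('green_grip','scene'):print(d)
cv2.imwrite('pics/m.png',np.hstack([cv2.resize(i2[130:310,270:430],(400,450)),cv2.resize(im[60:320,200:430],(400,450))])[:,:,::-1])
E
```

```text
{'at': [0.5474, 0.2296, 0.2925], 'p': 0.82}
{'at': [0.5522, 0.2287, 0.2911], 'p': 0.75}
```

View pics/m.png

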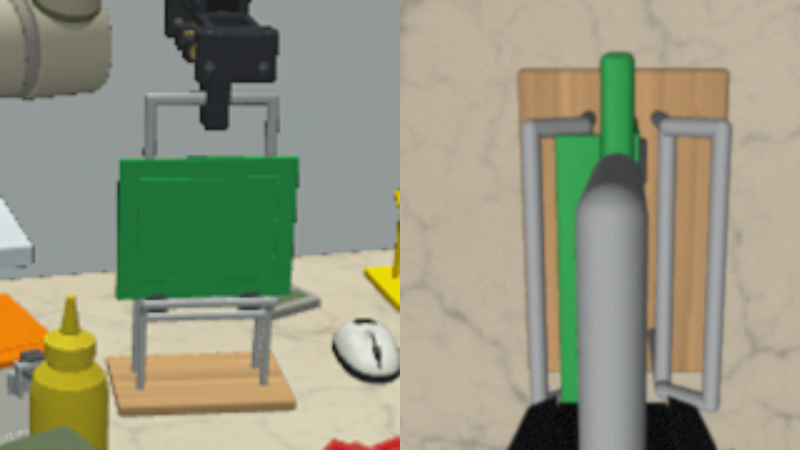

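The forks are inside the slot with no contact force; in the right half the plate (617) lies between the posts (588, 660). I continue down.

Request:
{"method": "jog_arm", "body": {"motion": [[0, 0, 0, 0, 0, 4, 0], [0, 0, 0, 0, 0, 5, 0], [0, 0, 0, 0, 0, 5, 0], [0, 0, 0, 0, 0, 5, 0], [0, 0, 0, 0, 0, 5, 0], [0, 0, 0, 0, 0, 0, 0]]}}

```text
time_s: 13.97
tool_pos: [0.5508, 0.2294, 0.4044]
eef_rot: [0.766, 0.643, -0.001, -0.001]
ft_force: [0.6, -0.2, -2.9]
grip_width: 0.099
finger_force: 15.2
```

Request:
{"method": "jog_arm", "body": {"motion": [[0, 0, 0, 0, 0, 5, 0], [0, 0, 0, 0, 0, 5, 0], [0, 0, 0, 0, 0, 5, 0], [0, 0, 0, 0, 0, 5, 0], [0, 0, 0, 0, 0, 4, 0], [0, 0, 0, 0, 0, 4, 0], [0, 0, 0, 0, 0, 0, 0]]}}

```text
time_s: 14.55
tool_pos: [0.5508, 0.2294, 0.3768]
eef_rot: [0.766, 0.643, -0.001, -0.0]
ft_force: [-0.1, -0.4, -3.6]
grip_width: 0.098
finger_force: 15.2
```

Request:
{"method": "jog_arm", "body": {"motion": [[0, 0, 0, 0, 0, 3, 0], [0, 0, 0, 0, 0, 3, 0], [0, 0, 0, 0, 0, 2, 0], [0, 0, 0, 0, 0, 0, 0]]}}

```text
time_s: 14.88
tool_pos: [0.5508, 0.2294, 0.3693]
eef_rot: [0.766, 0.643, -0.0, -0.0]
ft_force: [0.2, -0.1, -3.0]
grip_width: 0.098
finger_force: 15.2
```

Request:
{"method": "jog_arm", "body": {"motion": [[0, 0, 0, 0, 0, 2, 0], [0, 0, 0, 0, 0, 2, 0], [0, 0, 0, 0, 0, 1, 0], [0, 0, 0, 0, 0, 0, 0]]}}

```text
time_s: 15.22
tool_pos: [0.5508, 0.2294, 0.3645]
eef_rot: [0.766, 0.643, -0.0, -0.0]
ft_force: [-0.8, 0.4, -2.9]
grip_width: 0.099
finger_force: 15.2
```

Request:
{"method": "jog_arm", "body": {"motion": [[0, 0, 0, 0, 0, 1.5, 0], [0, 0, 0, 0, 0, 1.5, 0], [0, 0, 0, 0, 0, 0, 0], [0, 0, 0, 0, 0, 0, 0]]}}

```text
time_s: 15.55
tool_pos: [0.5509, 0.2294, 0.3623]
eef_rot: [0.766, 0.643, 0.001, 0.0]
ft_force: [0.2, 1.8, 1.3]
grip_width: 0.096
finger_force: 15.0
```

```bash
python3 - <<'E'
from h import *
for cam in('wrist','scene'):
    im=bot.read_camera(cam)
    for d in bot.place_of('green_grip',cam):print(d)
print(bot.sense()['ft_force'])
E
```

```text
{'at': [0.5504, 0.2305, 0.2249], 'p': 0.84}
{'at': [0.552, 0.2298, 0.2264], 'p': 0.76}
[1.1492288  0.36313362 2.87064101]
```

Contact with the base is felt (force −2.9 → +2.9 N) and the bar is at about 0.224 m. Release and retreat upward.

Request:
{"method": "jog_arm", "body": {"motion": [[0, 0, 0, 0, 0, 0, 0.25], [0, 0, 0, 0, 0, 0, 0.4], [0, 0, 0, 0, 0, 0, 0.6], [0, 0, 0, 0, 0, 0, 0.6], [0, 0, 0, 0, 0, 0, 0.6], [0, 0, 0, 0, 0, 0, 0.6]]}}

```text
time_s: 16.25
tool_pos: [0.5509, 0.2293, 0.3617]
eef_rot: [0.766, 0.643, -0.0, -0.0]
ft_force: [-0.3, -0.2, 0.6]
grip_width: 0.525
finger_force: 0.0
```

Request:
{"method": "jog_arm", "body": {"motion": [[0, 0, 0, 0, 0, -8, 0.6], [0, 0, 0, 0, 0, -15, 0.6], [0, 0, 0, 0, 0, -20, 0.6], [0, 0, 0, 0, 0, -25, 0.6], [0, 0, 0, 0, 0, -25, 0.6], [0, 0, 0, 0, 0, -25, 0.6], [0, 0, 0, 0, 0, 0, 0.6], [0, 0, 0, 0, 0, 0, 0.6]]}}

```text
time_s: 16.92
tool_pos: [0.5506, 0.2293, 0.4812]
eef_rot: [0.766, 0.643, 0.001, 0.001]
ft_force: [0.5, -0.3, -1.0]
grip_width: 0.603
finger_force: 0.0
```

```bash
python3 - <<'E'
from h import *
im=bot.read_camera('wrist')
for d in bot.place_of('green_grip','wrist'):print(d)
i2=bot.read_camera('scene')
for t in('green_grip','orange_grip'):
  for d in bot.place_of(t,'scene'):print(t,d)
print(bot.sense()['ft_force'])
cv2.imwrite('pics/f.png',np.hstack([cv2.resize(i2[110:310,200:440],(400,334)),cv2.resize(im,(400,334))])[:,:,::-1])
E
```

```text
{'at': [0.5535, 0.2258, 0.2278], 'p': 0.77}
green_grip {'at': [0.5586, 0.2267, 0.2218], 'p': 0.94}
orange_grip {'at': [0.431, -0.0385, 0.0783], 'p': 0.74}
[ 0.88491262  0.00265553 -0.03742221]
```

View pics/f.png

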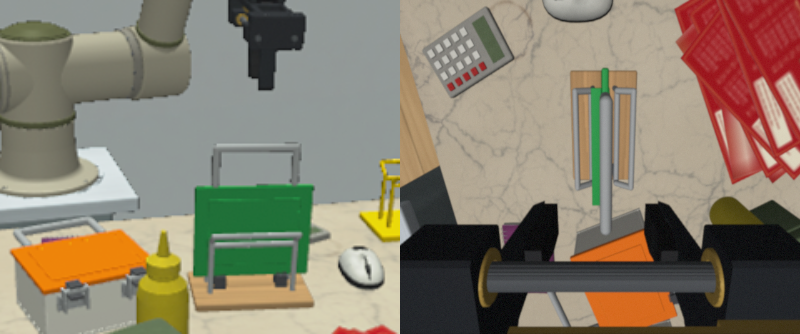

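The lid stands upright in the wooden rack, forks on the base at (240,285), and the gripper is clear. The orange lid has not moved.

```bash
python3 -c "
from bench import bot
print(bot.sign_off())"
```

```text
the job is handed in; nothing more can be done
None
```

The green lid is standing upright and centred in the wooden-base rack, down on the base and let go. The orange lid was left untouched, and the job is handed in at about 17 s (no verdict was shown).

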